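Raise the safety bar of the dish stand and push the dishes home

ROBOT

A 6-joint arm with a two-finger parallel gripper is mounted at the origin on a cart in front of the work surface, level with it; the furniture and walls round the work are solid. World frame = base frame: x ahead of the robot, y to its left, z up, the work surface at z = 0. Lengths are in m, angles in rad, forces in N, time in s.
With the tool pointing down it reaches from about 0.35 to 0.775 m from the base axis. Payload 5.5 kg.
Tool frame: the origin (TCP) lies at the very end of the fingers, on their centre line; the grasp point (between the pads) lies 19 mm behind it (env.grip_point_offset is the distance from the TCP to the grasp point, in m); z points along the fingers, y is the line along which they close (so a half turn about z gives the same grasp; the last joint's range is limited). The gripper opens to 85 mm and grips with 20 to 120 N. Pads are 22 mm wide; open, the fingers measure 114 mm over their backs; the gripper's body (76 mm by 85 mm) begins 54 mm behind the grasp point. The pads swing forward as they close: fully open they stand 13 mm farther back than shut.
Start: joints at [1.084, 0.313, 0.046, 1.304, 0, 1.431], TCP at [0.195, 0.541, 0.231] pointing down, gripper open.
Joint ranges: [-2.76, 2.76], [-0.86, 1.69], [-1.03, 1.26], [-2.2, 2.34], [-1.47, 1.5], [-3.14, 3.14]. Speed limits (rad/s): [2.57, 2.57, 3.14, 3.14, 3.14, 3.14].

INTERFACE

Orientations are given as a unit quaternion [w, x, y, z].
In Python, from workcell import sensors, imaging, workorder, env gives the robot as it stands.
- The arm moves only by the shell command python3 -m handwheel 'ROWS' [FORCE]. ROWS is JSON, a list of rows, each a list of 5 numbers: the shift along the tool's x, y, z in mm, then the turn about the tool's z in rad, then the opening, from 0 (shut) to 1 (fully open). A call has 1 to 8 rows; each row is the pose to reach, as a shift and turn from the pose commanded when the call began, along the tool's axes at that moment; what a row does not reach only later rows make up. A row lasts 1/10 s, in which the tool goes at most 50 mm and 8.59 degrees, less where a joint would pass 70% of its speed; a pose out of reach is approached as far as the arm can. A call with a gripper value outside its range is refused whole. The fingers move at their own pace and stop on an object; FORCE is the grip in N (left out, the last holds). Time passes only in rows, so rows that repeat a pose let the fingers close. It gives the time, the measured TCP pose, the force, the opening and the grip force at its end, in the units of the state.
- sensors.get_state(): the state, without advancing time (a new reading comes with each control period).
- imaging.read_camera(name): name is "side" or "top"; returns a dict with "color" (480x640x3 uint8, blue, green, red), "z_map" (480x640 float32, m along the optical axis (not along the pixel's ray), 0 where there is no reading), "fx", "fy", "cx", "cy" (pixels), "k1" (the pictures are not rectified: a ray, as slopes to the right and down, at radius r is drawn at 1 + k1 r^2 times it, then the intrinsics apply), "xyz" and "rotation" of the camera in the world. Camera axes: x right, y down, z forward; pixel columns grow to the right and rows downward; lengths in m; the calibration is good to about 2 mm. A picture is of the moment at which its call begins.
- workorder.hand_in(): hands the job in; it is judged then, once.
The state is a dict: "clock": time; "joint_pos": joint angles; "qvel": joint speeds; "tau": joint torques, N m; "tcp_pos": TCP position; "orientation": TCP orientation; "wrist_force": force on the tool from outside, world axes, zero at the start; "ft_torque": the same for the moment, N m; "finger_gap": finger opening in m; "grip_force": force on a finger pad.
Only numpy, scipy, OpenCV 4.12 (cv2) and the standard library are available. Lean on these libraries where they do the work, as an engineer would, in place of code of your own. Each camera call takes 0.05 s, during which the arm holds its last target. There are 200 camera calls.

TASK

On the dish stand, gently push the counterweighted safety bar up from below, without gripping it, past its balance point, so that it swings back and stays raised by itself. Then push the stack of culture dishes along its guides until it is fully home against the stop at the back. Only push with the fingers: do not lift or tip the dishes, do not push them before the bar is up, and leave the lamp and the bottles beside the stand where they are.

Things in the scene. Friction and masses are not known exactly. Their poses are not given: they have to be found in the camera images.
- stand: Fixed; open front towards the robot's left. Origin on the worktop; +x points from the open front to the back stop, z up. Base plate 6 mm thick, x -75 to 125 mm, 136 mm wide; dishes stand on it. White guide rails, top 30 mm above the worktop, bound a channel 102 mm wide about y = 0, x -65 to 90 mm. Grey pivot cheeks at x = 75, y = +-63 mm reach 97 mm up. Bar arms and weights reach y = +-92 mm.
- stop_face (a point): Front face of the grey back stop (upright plate 118 mm wide, from the base to 62 mm above the worktop), middle, 28 mm above the worktop, at x = 90 mm of the stand. With the dish stack home its origin lies 45 mm in front of this face.
- bar_hinge (a point): Middle of the hinge axis of the safety bar, at x = 75 mm, y = 0, 75 mm above the worktop in the stand's frame. The axis runs along the stand's y.
- bar_mid (a point): Middle, on the centre line, of the round steel cross bar (16 mm thick, 150 mm long along the stand's y) at the hoop's front, 190 mm from the hinge axis. Lowered it is in front of the dishes at stand x = -114 mm, 52 mm above the worktop, nothing below it. Side arms 10 mm thick at y = +-75 mm join it to the hinge; the hoop is open between. It goes up, then back over the stand.
- safety_bar (a joint): Angle of the bar in rad: 0 lowered (as it starts), grows as it is pushed up; 1.83 is its stop, leaning back past vertical, cross bar about 263 mm up. Dark weights on bent tails counterbalance it: below about 1.17 it falls back, beyond that it swings on by itself, damped (1 to 2 s), and stays. 1.5 to 3 N upward on the cross bar raises it.
- dish_stack: Short stack of cream-coloured culture dishes, one solid piece, 90 mm diameter, 47 mm high, about 0.1 kg, standing loose in the channel of the stand. Origin: centre of its underside. It starts 40 to 65 mm short of home; its front edge is 45 mm in front of its origin.
- lamp: Bystander: glass spirit lamp with purple fill, 93 mm wide, 121 mm high, standing behind the stand's front end, farther from the robot. Origin: centre of its underside.
- brown_vial: Bystander: small dark bottle with a grey cap, 40 mm diameter, 60 mm high, between the robot and the stand, towards the open front. Origin: centre of its underside.
- foil_bottle: Bystander: small clear bottle with a foil cap, 40 mm diameter, 85 mm high, between the robot and the stand, towards the hinge end. Origin: centre of its underside.
Not all that is in view belongs to the job. There is more than one size of the dish_stack; the one meant has the size given above.

How it is judged:
On the way, in this order (a step that is already met when the one before it is completed fails the run):
1. the safety bar is raised and lies back at its stop (value of joint safety_bar above 1.72 rad), for 0.3 s.
2. the dish stack is home against the back stop, with the bar still raised (x of dish_stack in the frame of stand above 0.04 m and value of joint safety_bar above 1.72 rad), for 0.2 s.
At the end, for the whole second after the job is handed in: The safety bar stays raised (joint above 1.72 rad) and the dish stack stands flat at rest on the base plate within 5 mm of the back stop (all of step 2 and x of dish_stack in the frame of stand below 0.05 m and height (world z) of dish_stack below 0.01 m and angle between dish_stack's own z axis and vertical below 0.06 rad and linear speed of dish_stack below 0.02 m/s); the robot touches nothing.
It fails at once if the dish stack was pushed more than 15 mm before the bar was past its balance point (value of joint safety_bar below 1.15 rad and distance of dish_stack from where it was at the start of the episode above 0.015 m).
It fails at once if the dish stack was lifted more than 12 mm (height (world z) of dish_stack above 0.018 m).
It fails at once if the dish stack was tipped (angle between dish_stack's own z axis and vertical above 0.25 rad).
It fails at once if the lamp or a bottle was moved more than 20 mm (distance of any of lamp, brown_vial, foil_bottle from where it was at the start of the episode above 0.02 m).
It fails at once if the safety bar was gripped or struck hard (more than 20 N) (contact force between the fingers and safety_bar above 20 N).
It also fails if it takes over 51 s, if anything falls off the work surface, if the arm or the gripper's body presses on something with over 40 N, if the wrist force passes 120 N, or if a joint passes its speed limit or range.

## Working session

There is one attempt and no reset: what is moved stays moved. The work goes in short steps, Python scripts to look and compute and a shell command to move; the robot and the scene stay as the last step left them, time stands still between calls to the robot, and variables do not carry over. Pictures are saved under pics/ and viewed, at most 10 in all, crops included, and the job is handed in when it is done.

```bash
mkdir -p pics
cat > h.py <<'E'
import numpy as np, cv2
from workcell import sensors, imaging
def pts(c):
    z=c["z_map"]; v,u=np.mgrid[0:480,0:640].astype(float)
    K=np.array([[c["fx"],0,c["cx"]],[0,c["fy"],c["cy"]],[0,0,1]])
    s=cv2.undistortPoints(np.stack([u.ravel(),v.ravel()],1)[:,None],K,np.array([c["k1"],0,0,0.]))[:,0].reshape(480,640,2)
    p=np.dstack([s[...,0]*z,s[...,1]*z,z])
    R=np.array(c["rotation"]).reshape(3,3)
    return p@R.T+np.array(c["xyz"])
E
python3 - <<'E'
from h import *
s=sensors.get_state()
print(s)
for n in("top","side"):
    c=imaging.read_camera(n); cv2.imwrite(f"pics/{n}0.png",c["color"]); np.savez(f"{n}0.npz",**{k:np.array(v) for k,v in c.items()})
    print(n,c["xyz"],c["rotation"],c["fx"],c["k1"])
E
```

```text
{'clock': 0.0, 'joint_pos': array([ 1.08442403e+00,  3.14004365e-01,  4.49573606e-02,  1.30361330e+00,
       -1.38526440e-05,  1.43119449e+00]), 'qvel': array([-2.67230502e-06, -1.47776635e-03, -5.80869859e-04,  5.72117393e-04,
       -2.88079279e-04, -1.25268606e-03]), 'tau': array([-2.03454765e-04, -4.80631328e+01,  2.98530364e+01,  1.92651217e-02,
       -1.63803329e-04,  6.53007461e-06]), 'tcp_pos': array([0.19518557, 0.5402968 , 0.23039779]), 'orientation': array([-2.80371887e-04,  1.72517720e-01,  9.85005973e-01, -8.88845300e-04]), 'wrist_force': array([ 0.61088978,  0.68159864, -0.61017006]), 'ft_torque': array([ 0.00510591,  0.02200131, -0.01741582]), 'grip_force': 0.0, 'finger_gap': 0.08573155460833956}
top [ 0.36775664 -0.29526639  1.10555956] [-0.0614255   0.71319408 -0.69706539  0.04099953] 480.4972278686992 -0.11197442407266993
side [0.37676899 0.41778874 0.62800972] [ 0.03973396 -0.10123411  0.88975092 -0.44330145] 532.9145094918009 0.04988957310026426
```

View pics/top0.png

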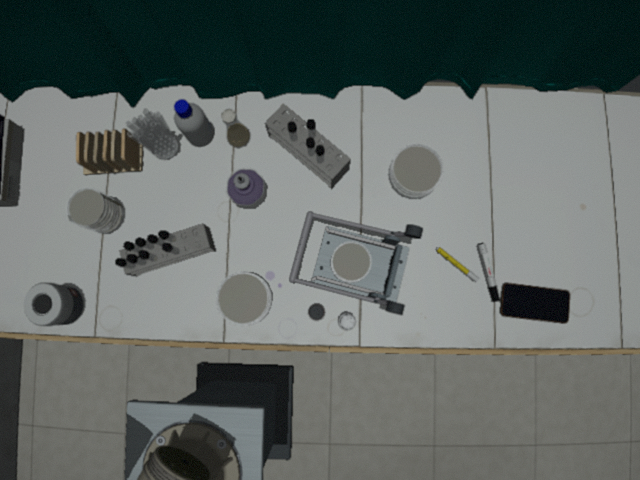

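View pics/side0.png

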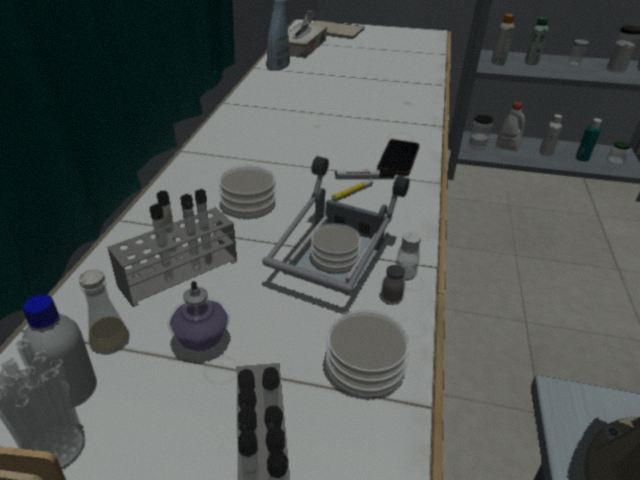

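Top view: cross bar runs (310,213)–(293,282), dish at (351,264), stop near (400,275), vial (316,312), foil bottle (346,321), lamp (246,188). The side view shows the bar lowered in front of the dishes, with its middle near (308,272).

```bash
sed -i 's/R=np.array(c\["rotation"\]).reshape(3,3)/from scipy.spatial.transform import Rotation as Ro; R=Ro.from_quat(np.roll(c["rotation"],-1)).as_matrix()/' h.py
python3 - <<'E'
from h import *
t=np.load("top0.npz"); P=pts(t); s=np.load("side0.npz"); S=pts(s)
print("table z",[P[v,u].round(3) for u,v in((450,220),(200,300),(300,150))], S[230,120].round(3))
# top points
for n,(u,v) in dict(barL=(310,213),barR=(293,282),barmid=(301,248),dish=(351,264),vial=(316,312),foil=(346,321),lamp=(240,180),w1=(413,231),w2=(394,308),bigdish=(245,298),rack=(308,145)).items():
    w=P[v-2:v+3,u-2:u+3].reshape(-1,3); print(n,np.median(w,0).round(3),w[:,2].max().round(3))
# region-based: cells in stand neighbourhood
def circ(P,zlo,zhi,c,r):
    m=(P[...,2]>zlo)&(P[...,2]<zhi)&(np.hypot(P[...,0]-c[0],P[...,1]-c[1])<r)
    q=P[m][:,:2].astype(np.float32); print(len(q),cv2.minEnclosingCircle(q),q.mean(0))
d=P[264,351]
for X in(P,S): circ(X,.048,.058,d,.06)
# bar: points near bar line
m=np.zeros((480,640),bool)
mm=np.zeros((480,640),np.uint8); cv2.line(mm,(309,218),(294,278),1,9); 
q=P[(mm>0)&(P[...,2]>.045)&(P[...,2]<.075)]
print(len(q),"bar mean",q.mean(0),q.min(0),q.max(0)); vx=cv2.fitLine(q[:,:2].astype(np.float32),cv2.DIST_HUBER,0,.01,.01).ravel(); print(vx)
mm=np.zeros((480,640),np.uint8); cv2.line(mm,(275,262),(343,284),1,13)
q=S[(mm>0)&(S[...,2]>.045)&(S[...,2]<.075)]
print(len(q),"barS",q.mean(0)); print(cv2.fitLine(q[:,:2].astype(np.float32),cv2.DIST_HUBER,0,.01,.01).ravel())
for n,(u,v) in dict(vial=(394,270),foil=(411,240),lamp=(195,296)).items(): print(n,S[v,u].round(3))
E
```

```text
table z [array([ 0.589, -0.583,  0.   ]), array([ 0.389, -0.004,  0.001]), array([ 0.723, -0.231,  0.087])] [ 0.911 -0.344 -0.002]
barL [ 0.586 -0.256  0.059] 0.063
barR [ 0.434 -0.221  0.055] 0.063
barmid [ 0.508 -0.238  0.059] 0.065
dish [ 0.475 -0.349  0.053] 0.057
vial [ 0.369 -0.275  0.059] 0.063
foil [ 0.351 -0.339  0.083] 0.089
lamp [ 0.646 -0.106  0.11 ] 0.125
w1 [ 0.536 -0.469  0.144] 0.146
w2 [ 0.38  -0.431  0.141] 0.146
bigdish [ 0.395 -0.12   0.062] 0.065
rack [ 0.71  -0.252  0.154] 0.165
1315 ((0.48203885555267334, -0.34880131483078003), 0.045477718114852905) [ 0.4818787 -0.3490295]
1275 ((0.48217540979385376, -0.3493111729621887), 0.04868311434984207) [ 0.48087904 -0.34596446]
520 bar mean [ 0.50721864 -0.23739521  0.0588166 ] [ 0.43241031 -0.26278982  0.0503963 ] [ 0.58621548 -0.21354165  0.06534698]
[ 0.97407645 -0.2262192   0.50721866 -0.23739521]
806 barS [ 0.50662714 -0.23246337  0.05650834]
[ 0.97330326 -0.22952282  0.5226322  -0.23501693]
vial [ 0.37  -0.274  0.06 ]
foil [ 0.349 -0.332  0.084]
lamp [ 0.644 -0.098  0.101]
```

Run:
```python
import cv2
a=cv2.imread("pics/top0.png")[165:345,210:450]; b=cv2.imread("pics/side0.png")[140:410,140:460]
import numpy as np
a=cv2.resize(a,None,fx=3,fy=3,interpolation=cv2.INTER_CUBIC);cv2.imwrite("pics/topc.png",cv2.convertScaleAbs(a,alpha=1.4))
```

```text
(no output)
```

View pics/topc.png

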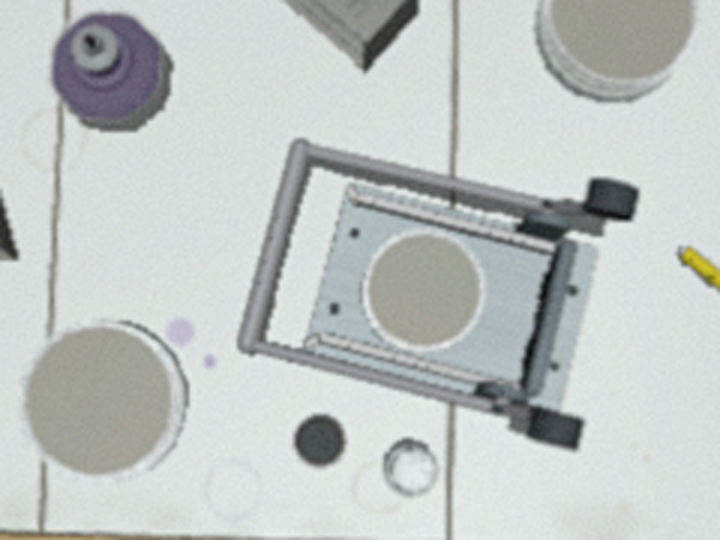

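```bash
python3 -m handwheel '[[-270,-285,0,0.72,0],[-270,-285,0,0.72,0],[-270,-285,0,0.72,0],[-270,-285,0,0.72,0],[-270,-285,0,0.72,0],[-270,-285,0,0.72,0],[-270,-285,0,0.72,0],[-270,-285,0,0.72,0]]'
cat > go.py <<'E'
# state in the stand frame, and shift in tool axes to a stand-frame goal
import sys
from h import *
from scipy.spatial.transform import Rotation as Ro
O=np.array([.481,-.348,0]); a=np.arctan2(-.974,-.226)
W=Ro.from_euler('z',a).as_matrix()
s=sensors.get_state(); T=Ro.from_quat(np.roll(s["orientation"],-1)).as_matrix()
p=W.T@(s["tcp_pos"]-O)
print("t",s["clock"].__round__(2),"stand mm",(p*1e3).round(1),"F stand",(W.T@s["wrist_force"]).round(1),"gap",round(s["finger_gap"],3))
if len(sys.argv)>1:
    g=np.array([float(x) for x in sys.argv[1:4]])/1e3
    print("shift",((T.T@W@(g-p))*1e3).round(1),"turn",round(float(Ro.from_matrix(T.T@W@np.diag([-1,1,-1])).as_rotvec()[2]),3))
E
python3 go.py -165 0 220
```

```text
clock: 0.9
tcp_pos: [0.3527, 0.1788, 0.2312]
orientation: [0.0, 0.509, 0.861, -0.0]
wrist_force: [1.5, 0.8, -0.5]
finger_gap: 0.0003
grip_force: 0.0
t 0.9 stand mm [-484.2 -244.1  231.2] F stand [-1.1  1.3 -0.5] gap 0.0
shift [-400.6  -31.6   11.2] turn 0.731
```

```bash
python3 -m handwheel '[[-400,-32,0,0.73,0],[-400,-32,0,0.73,0],[-400,-32,0,0.73,0],[-400,-32,0,0.73,0],[-400,-32,0,0.73,0],[-400,-32,0,0.73,0],[-400,-32,0,0.73,0],[-400,-32,0,0.73,0]]'
python3 go.py -165 0 20
```

```text
clock: 1.7
tcp_pos: [0.5174, -0.1856, 0.2309]
orientation: [-0.0, 0.783, 0.623, 0.0]
wrist_force: [1.0, 1.0, 0.6]
finger_gap: -0.0003
grip_force: 0.0
t 1.7 stand mm [-166.4   -1.3  230.9] F stand [-1.2  0.7  0.6] gap -0.0
shift [ -1.5   1.4 210.9] turn 0.001
```

```bash
python3 -m handwheel '[[0,1,210,0,0],[0,1,210,0,0],[0,1,210,0,0],[0,1,210,0,0],[0,1,210,0,0],[0,1,210,0,0],[0,1,210,0,0]]'
python3 go.py -140 0 20
python3 - <<'E'
from h import *
c=imaging.read_camera("side"); cv2.imwrite("pics/s1.png",cv2.convertScaleAbs(cv2.resize(c["color"][130:400,200:460],None,fx=2.2,fy=2.2),alpha=1.4))
E
```

```text
clock: 2.4
tcp_pos: [0.5196, -0.1845, 0.0233]
orientation: [0.001, 0.782, 0.623, 0.001]
wrist_force: [0.1, -0.3, -0.0]
finger_gap: 0.0001
grip_force: 0.0
t 2.4 stand mm [-168.     0.6   23.3] F stand [ 0.3  0.2 -0. ] gap 0.0
shift [-28.   -0.7   3.3] turn 0.002
```

View pics/s1.png

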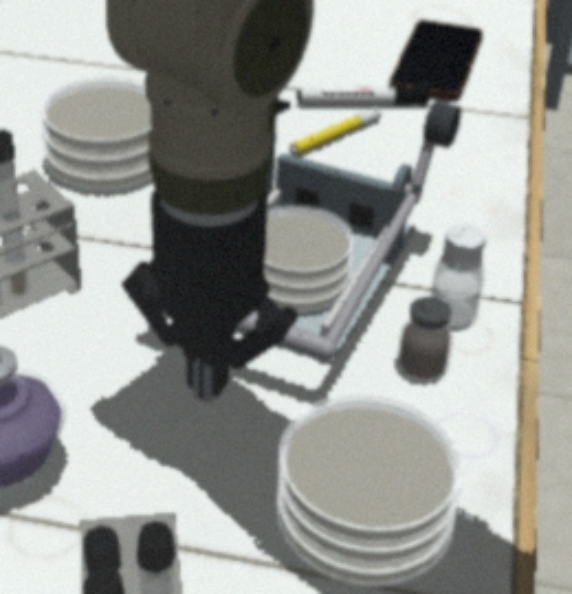

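The fingers (tip at about (205,390)) are in front of the cross bar, clear of lamp and dishes. The tool can only point down, so I'll bear lightly on the bar's front and carry it up its arc.

```bash
python3 -m handwheel '[[-28,0,3,0,0],[-28,0,3,0,0],[-28,0,3,0,0]]' | grep force; python3 go.py
python3 -m handwheel '[[-3,0,0,0,0],[-3,0,0,0,0]]' | grep wrist; python3 go.py
python3 -m handwheel '[[-3,0,0,0,0],[-3,0,0,0,0]]' | grep wrist; python3 go.py
```

```text
wrist_force: [0.1, 1.0, -1.0]
grip_force: 0.0
t 2.75 stand mm [-139.6    0.9   20.6] F stand [-1.  -0.2 -1. ] gap -0.0
wrist_force: [0.5, 0.1, -0.2]
t 2.95 stand mm [-137.4   -0.4   19.2] F stand [-0.2  0.5 -0.2] gap 0.0
wrist_force: [-0.1, 0.3, -1.0]
t 3.15 stand mm [-134.4   -0.8   18.4] F stand [-0.2 -0.2 -1. ] gap -0.0
```

```bash
python3 -m handwheel '[[-2,0,0,0,0],[-2,0,0,0,0]]' | grep wrist; python3 go.py
python3 -m handwheel '[[-1,0,0,0,0],[-1,0,0,0,0]]' | grep wrist; python3 go.py
```

```text
wrist_force: [2.0, 4.9, 1.7]
t 3.35 stand mm [-133.4   -1.    18.2] F stand [-5.3  0.8  1.7] gap 0.0
wrist_force: [2.1, 6.8, 2.5]
t 3.55 stand mm [-133.4   -1.    18.2] F stand [-7.1  0.5  2.5] gap -0.0
```

```bash
python3 -m handwheel '[[-1,0,0,0,0],[-1,0,0,0,0]]' | grep wrist; python3 go.py
```

```text
wrist_force: [3.6, 10.8, 2.4]
t 3.75 stand mm [-133.4   -1.    18.2] F stand [-11.3   1.1   2.4] gap -0.0
```

```bash
python3 -m handwheel '[[0,0,-3,0,0],[1,0,-6,0,0],[1,0,-8,0,0],[1,0,-8,0,0]]' | grep wrist; python3 go.py
python3 - <<'E'
from h import *
t=np.load("top0.npz");c=imaging.read_camera("side");S=pts(c)
O=np.array([.481,-.348]);ex=np.array([-.226,-.974]);ey=np.array([.974,-.226])
x=(S[...,:2]-O)@ex;y=(S[...,:2]-O)@ey
for lo,hi in((-.075,-.05),(.05,.075)):
    m=(y>lo)&(y<hi)&(x<-.09)&(x>-.135)&(S[...,2]>.035);print(m.sum(),np.percentile(S[m][:,2],[5,50,95]).round(4),x[m].mean())
E
```

```text
wrist_force: [4.5, 8.5, -1.6]
t 4.15 stand mm [-134.1   -1.1   25.8] F stand [-9.3  2.4 -1.6] gap -0.0
947 [0.0622 0.333  0.4613] -0.11922792422006931
113 [0.0557 0.0642 0.1196] -0.12111853969853509
```

```bash
cat > bar.py <<'E'
# bar angle from top-surface points of the bar's far end (side view)
from h import *
c=imaging.read_camera("side");S=pts(c)
O=np.array([.481,-.348]);ex=np.array([-.226,-.974]);ey=np.array([.974,-.226])
x=(S[...,:2]-O)@ex;y=(S[...,:2]-O)@ey;z=S[...,2]
r=np.hypot(x-.075,z-.075)
m=(y>.06)&(y<.085)&(abs(r-.19)<.014)&(z>.03)&(x<.12)&(z>.035)
f=np.arctan2(z[m]-.075,.075-x[m])
print("n",m.sum(),"angle",np.percentile(f+.12,[10,50,90]).round(3))
E
python3 -m handwheel '[[0,0,-3,0,0],[1,0,-6,0,0],[1,0,-10,0,0],[1,0,-10,0,0]]' | grep wrist; python3 go.py;python3 bar.py
```

```text
wrist_force: [3.3, 7.8, -2.6]
t 4.6 stand mm [-134.7   -1.    36. ] F stand [-8.4  1.4 -2.6] gap -0.0
n 131 angle [0.081 0.114 0.129]
```

```bash
python3 -m handwheel '[[0,0,-5,0,0],[0,0,-10,0,0],[0,0,-15,0,0],[-1,0,-20,0,0],[-1,0,-25,0,0],[-2,0,-30,0,0],[-2,0,-30,0,0]]' | grep wrist; python3 go.py;python3 bar.py
```

```text
wrist_force: [4.2, 10.4, 0.2]
t 5.35 stand mm [-133.3   -1.1   66.3] F stand [-11.1   1.8   0.2] gap -0.0
n 139 angle [0.234 0.264 0.283]
```

```bash
python3 -m handwheel '[[-1,0,-5,0,0],[-1,0,-10,0,0],[-2,0,-15,0,0],[-3,0,-20,0,0],[-4,0,-25,0,0],[-6,0,-30,0,0],[-6,0,-30,0,0]]' | grep wrist; python3 go.py;python3 bar.py
```

```text
wrist_force: [3.4, 11.8, 1.9]
t 6.1 stand mm [-127.5   -1.1   96.6] F stand [-12.2   0.6   1.9] gap 0.0
n 136 angle [0.379 0.414 0.437]
```

```bash
python3 -m handwheel '[[-1,0,-5,0,0],[-3,0,-10,0,0],[-5,0,-15,0,0],[-7,0,-20,0,0],[-9,0,-25,0,0],[-12,0,-30,0,0],[-12,0,-30,0,0]]' | grep wrist; python3 go.py;python3 bar.py
```

```text
wrist_force: [2.2, 15.1, 6.9]
t 6.85 stand mm [-116.4   -1.2  127. ] F stand [-15.2  -1.3   6.9] gap 0.0
n 135 angle [0.537 0.571 0.599]
```

Force is mostly radial (too tight); ease off outward, then continue.

```bash
python3 -m handwheel '[[1,0,-2,0,0],[1,0,-4,0,0],[1,0,-4,0,0]]' | grep wrist; python3 go.py;python3 bar.py
```

```text
wrist_force: [0.8, 6.5, 2.2]
t 7.2 stand mm [-114.9   -1.2  130.4] F stand [-6.5 -0.7  2.2] gap -0.0
n 133 angle [0.555 0.589 0.617]
```

```bash
python3 -m handwheel '[[-3,0,-5,0,0],[-5,0,-10,0,0],[-8,0,-15,0,0],[-11,0,-20,0,0],[-11,0,-20,0,0]]' | grep wrist; python3 go.py;python3 bar.py
```

```text
wrist_force: [1.5, 6.9, 3.7]
t 7.75 stand mm [-103.6   -1.2  150.9] F stand [-7.1 -0.1  3.7] gap 0.0
n 135 angle [0.67  0.702 0.732]
```

```bash
python3 -m handwheel '[[-3,0,-5,0,0],[-7,0,-10,0,0],[-11,0,-15,0,0],[-15,0,-20,0,0],[-15,0,-20,0,0]]' | grep wrist; python3 go.py;python3 bar.py
```

```text
wrist_force: [-0.3, 6.9, 5.2]
t 8.3 stand mm [-88.2  -0.8 171.4] F stand [-6.7 -1.8  5.2] gap 0.0
n 137 angle [0.799 0.829 0.862]
```

```bash
python3 -m handwheel '[[-4,0,-5,0,0],[-9,0,-10,0,0],[-14,0,-15,0,0],[-19,0,-20,0,0],[-19,0,-20,0,0]]' | grep wrist; python3 go.py;python3 bar.py
```

```text
wrist_force: [0.8, 1.1, 0.4]
t 8.85 stand mm [-67.3  -0.3 190.9] F stand [-1.3  0.5  0.4] gap 0.0
n 134 angle [0.952 0.977 1.012]
```

```bash
python3 -m handwheel '[[-7,0,-5,0,0],[-14,0,-10,0,0],[-21,0,-14,0,0],[-28,0,-17,0,0],[-35,0,-19,0,0],[-42,0,-21,0,0],[-42,0,-21,0,0]]' | grep wrist; python3 go.py;python3 bar.py
```

```text
wrist_force: [0.4, -0.6, 0.1]
t 9.6 stand mm [-25.   -0.5 211.4] F stand [0.5 0.5 0.1] gap -0.0
n 157 angle [1.251 1.269 1.3  ]
```

```bash
python3 -m handwheel '[[60,0,0,0,0],[60,0,0,0,0],[60,0,0,0,0],[60,0,0,0,0],[60,0,0,0,0],[60,0,0,0,0],[60,0,0,0,0],[60,0,0,0,0]]' | grep wrist; python3 go.py -75 0 22;python3 bar.py
python3 -m handwheel '[[0,0,0,0,0],[0,0,0,0,0],[0,0,0,0,0],[0,0,0,0,0],[0,0,0,0,0],[0,0,0,0,0],[0,0,0,0,0],[0,0,0,0,0]]' | grep wrist; python3 go.py -75 0 22;python3 bar.py
python3 - <<'E'
from h import *
c=imaging.read_camera("side"); cv2.imwrite("pics/s2.png",cv2.convertScaleAbs(cv2.resize(c["color"][50:400,200:460],None,fx=1.7,fy=1.7),alpha=1.4))
c=imaging.read_camera("top"); np.savez("t1.npz",**{k:np.array(v) for k,v in c.items()})
P=pts(c);m=(P[...,2]>.045)&(P[...,2]<.058)&(np.hypot(P[...,0]-.482,P[...,1]+.349)<.08);q=P[m][:,:2].astype(np.float32);print(len(q),q.mean(0))
E
```

```text
wrist_force: [-0.5, 0.3, 0.0]
t 10.45 stand mm [-85.8  -0.8 211.2] F stand [-0.1 -0.6  0. ] gap -0.0
shift [-10.9   0.8 189.2] turn 0.001
wrist_force: [-0.1, -0.3, 0.0]
t 11.3 stand mm [-86.4  -0.8 211.3] F stand [ 0.3 -0.   0. ] gap 0.0
shift [-11.4   0.7 189.3] turn 0.002
1315 [ 0.4816635  -0.34902838]Traceback (most recent call last):
  File "bar.py", line 9, in <module>
    print("n",m.sum(),"angle",np.percentile(f+.12,[10,50,90]).round(3))
                              ~~~~~~~~~~~~~^^^^^^^^^^^^^^^^^^
    return _quantile_unchecked(
        a, q, axis, out, overwrite_input, method, keepdims, weights)
    return _ureduce(a,
                    func=_quantile_ureduce_func,
    ...<5 lines>...
                    overwrite_input=overwrite_input,
                    method=method)
    r = func(a, **kwargs)
    result = _quantile(arr,
                       quantiles=q,
    ...<2 lines>...
                       out=out,
                       weights=wgt)
    slices_having_nans = np.isnan(arr[-1, ...])
                                  ~~~^^^^^^^^^
IndexError: index -1 is out of bounds for axis 0 with size 0
Traceback (most recent call last):
  File "bar.py", line 9, in <module>
    print("n",m.sum(),"angle",np.percentile(f+.12,[10,50,90]).round(3))
                              ~~~~~~~~~~~~~^^^^^^^^^^^^^^^^^^
IndexError: index -1 is out of bounds for axis 0 with size 0
```

View pics/s2.png

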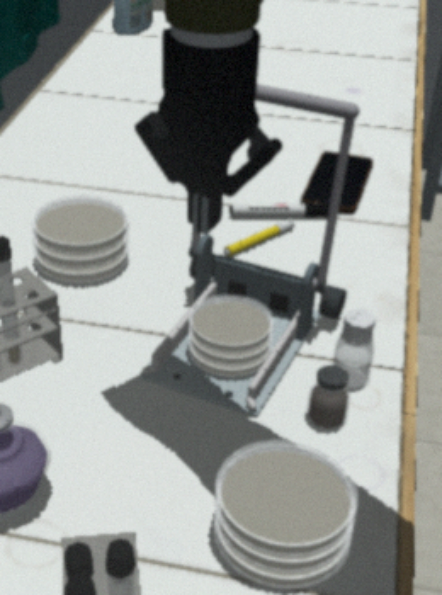

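The bar stands up (visible end at about (350,108), arm down to (325,280)) and the dishes are unmoved. I'll check its angle with the top view and then descend in front of the dishes.

```bash
cat > chk.py <<'E'
from h import *
c=imaging.read_camera("top");P=pts(c)
O=np.array([.481,-.348]);ex=np.array([-.226,-.974]);ey=np.array([.974,-.226])
x=(P[...,:2]-O)@ex;y=(P[...,:2]-O)@ey;z=P[...,2]
m=(x>.07)&(x<.15)&(abs(y)<.085)&(z>.24)&(z<.3);print("bar",m.sum(),np.median(x[m]).round(4),np.median(z[m]).round(4),"angle",round(float(np.arctan2(np.median(z[m])-.083,.075-np.median(x[m]))+.12),3))
m=(x>-.08)&(x<.088)&(abs(y)<.05)&(z>.046)&(z<.058)
(cx,cy),r=cv2.minEnclosingCircle(np.stack([x[m],y[m]],1).astype(np.float32));print("dish",m.sum(),x[m].mean().round(4),y[m].mean().round(4),cx,cy,r,x[m].max())
E
python3 chk.py
python3 -m handwheel '[[0,0,48,0,0],[0,0,98,0,0],[0,0,148,0,0],[0,0,186,0,0],[0,0,186,0,0]]' | grep wrist; python3 go.py
```

```text
bar 853 0.0982 0.2702 angle 1.814
dish 1315 0.0008 0.0009 0.0006678435020148754 0.0012996247969567776 0.045349687337875366 0.045743869486720136
wrist_force: [-0.7, 1.3, -0.9]
t 12.0 stand mm [-88.3  -5.5  20. ] F stand [-1.1 -1.  -0.9] gap 0.0
```

```bash
python3 -m handwheel '[[-10,-2,0,0,0],[-20,-2,0,0,0],[-26,-2,0,0,0],[-31,-2,0,0,0],[-36,-2,0,0,0],[-41,-2,0,0,0],[-46,-2,0,0,0],[-46,-2,0,0,0]]' | grep wrist; python3 go.py;python3 chk.py
```

```text
wrist_force: [-0.2, -0.1, 0.3]
t 12.8 stand mm [-39.6  -2.7  25.2] F stand [ 0.2 -0.2  0.3] gap -0.0
bar 852 0.0983 0.2704 angle 1.814
dish 846 0.0292 -0.0069 0.017543278634548187 0.0005945057491771877 0.045547183603048325 0.06203728625503787
```

```bash
python3 -m handwheel '[[-5,0,0,0,0],[-10,0,0,0,0],[-15,0,0,0,0],[-20,0,0,0,0],[-23,0,0,0,0],[-26,0,0,0,0],[-26,0,0,0,0]]' | grep wrist; python3 go.py
python3 -m handwheel '[[-2,0,0,0,0],[-2,0,0,0,0]]' | grep wrist; python3 go.py;python3 chk.py
```

```text
wrist_force: [0.4, -0.6, -0.5]
t 13.55 stand mm [-13.8  -2.6  25.3] F stand [ 0.5  0.5 -0.5] gap -0.0
wrist_force: [-0.4, -0.3, 0.6]
t 13.75 stand mm [-12.2  -2.6  25.3] F stand [ 0.4 -0.3  0.6] gap -0.0
bar 848 0.0984 0.2702 angle 1.815
dish 611 0.0607 -0.0121 0.04826941341161728 -0.0016651090700179338 0.044697996228933334 0.08774920860869599
```

```bash
python3 -m handwheel '[[-1,0,0,0,0],[-1.5,0,0,0,0],[-1.5,0,0,0,0]]' | grep wrist; python3 go.py
```

```text
wrist_force: [1.0, 4.2, 2.1]
t 14.1 stand mm [-11.8  -2.6  25.3] F stand [-4.3 -0.   2.1] gap 0.0
```

```bash
python3 -m handwheel '[[-1,0,0,0,0],[-1.5,0,0,0,0],[-1.5,0,0,0,0]]' | grep wrist; python3 go.py
```

```text
wrist_force: [3.0, 9.9, 4.5]
t 14.4 stand mm [-11.7  -2.7  25.3] F stand [-10.3   0.7   4.5] gap -0.0
```

Firm against the stop. Back off, rise, and check.

```bash
python3 -m handwheel '[[5,0,0,0,0],[25,0,0,0,0],[60,0,0,0,0],[90,0,0,0,0],[90,0,0,0,0]]' | grep wrist
python3 -m handwheel '[[0,0,-50,0,0],[0,0,-100,0,0],[0,0,-150,0,0],[0,0,-170,0,0],[0,0,-170,0,0],[0,0,-170,0,0],[0,0,-170,0,0]]' | grep wrist; python3 go.py; python3 chk.py
python3 - <<'E'
from h import *
c=imaging.read_camera("side"); cv2.imwrite("pics/s3.png",cv2.convertScaleAbs(cv2.resize(c["color"][50:400,150:460],None,fx=1.7,fy=1.7),alpha=1.4))
E
```

```text
wrist_force: [-0.5, -0.8, -0.2]
wrist_force: [-0.3, 0.4, 0.0]
t 15.6 stand mm [-99.2  -3.7 193.6] F stand [-0.4 -0.4  0. ] gap 0.0
bar 851 0.0982 0.2703 angle 1.814
dish 1317 0.0446 0.0005 0.044881079345941544 0.0008215763955377042 0.045546405017375946 0.08795655140479006
```

View pics/s3.png

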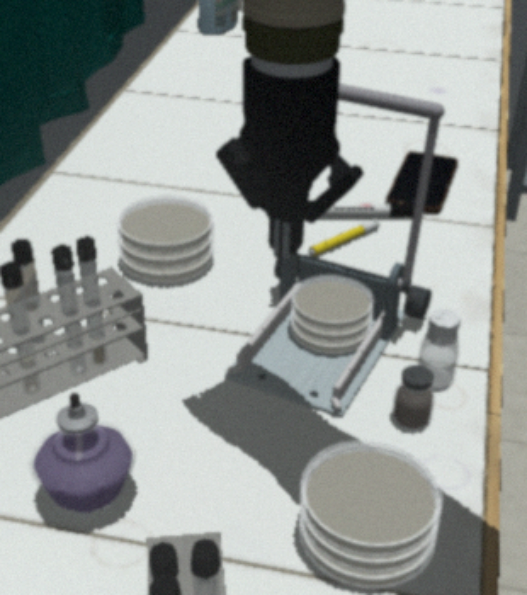

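The dishes (332,310) are flat against the back stop, the bar is raised (440,110), the lamp and bottles are in place, and the hand is clear.

```bash
python3 -c "
from workcell import workorder
print(workorder.hand_in())"
```

```text
the job is handed in; nothing more can be done
None
```

Job handed in after about 16 s: the bar rests raised at about 1.81 rad and the dish stack is home against the stop (x ≈ 45 mm), lamp and bottles untouched; since the tool only points down, I raised the bar by light pressure on its front (17 N at most in the readings), not from directly underneath.

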